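# Refit the two washed jars to a clinic suction unit

### The arm

A 6-joint arm with a two-finger parallel gripper is mounted at the origin on the work surface. World frame = base frame: x ahead of the robot, y to its left, z up, the work surface at z = 0. Lengths are in m, angles in rad, forces in N, time in s.
With the tool pointing down it reaches from about 0.35 to 0.875 m from the base axis. Payload 4.2 kg.
Tool frame: the origin (TCP) lies at the very end of the fingers, on their centre line; the grasp point (between the pads) lies env.grip_depth behind it (env.grip_depth is the distance from the TCP to the grasp point, in m); x points along the fingers, z is the direction in which the jaws open and shut, and the axes are right-handed (so a half turn about x gives the same grasp; the last joint's range is limited). The gripper opens to 85 mm and grips with 20 to 120 N. Pads are 22 mm wide; open, the fingers measure 114 mm over their backs; the gripper's body (76 mm by 85 mm) begins 54 mm behind the grasp point. The pads swing forward as they close: fully open they stand 13 mm farther back than shut.
Start: joints at [-0.94, 0.385, 0.008, 0, -1.194, -0.259], TCP at [0.227, -0.582, 0.231] pointing down, gripper open.
Joint ranges: [-3.14, 3.14], [-1.21, 2.06], [-1.07, 1.41], [-3.16, 2.05], [-2.99, -0.16], [-3.1, 3.1]. Speed limits (rad/s): [2.79, 2.79, 3.14, 3.14, 3.14, 3.14].

### API

Orientations are given as a unit quaternion [w, x, y, z].
In Python, from cell import env gives the robot as it stands. The module is installed in compiled form; this text tells all that it offers. Calls block until the motion is done:
- env.move_ptp(position, orientation): joint-space move of the TCP to a pose.
- env.move_linear(position, frame=None, feed=0.15): straight line of the TCP; frame=None keeps the orientation; feed is the mean speed in m/s.
- env.goto_joints(angles): joint-space move.
- env.open() and env.clamp(): open the fingers fully, or close them until they stop; the grip force is fixed at half the most.
- env.sleep(seconds).
- env.solve_ik(position, orientation): joint angles nearest the present ones, or None.
- env.sense(): the state.
- env.capture(name): name is "scene" or "side" or "wrist"; returns the picture (480x640x3 uint8, red, green, blue); there is no depth.
- env.camera_params(name): a dict with "fx", "fy", "cx", "cy" (pixels), "rvec" (rotation vector, rad) and "tvec" (3), from world to camera coordinates, as OpenCV has them. Camera axes: x right, y down, z forward; pixel columns grow to the right and rows downward; lengths in m; the calibration is good to about 2 mm. The wrist camera is an equidistant fisheye: a pixel r from the principal point sees the ray r / f radians off the axis. A picture is of the moment at which its call begins: read the wrist's pose just before it. camera_params takes no time and is no camera call; for the wrist camera it gives the pose at the moment of the call.
A pose or a line that the arm cannot do raises env.IKError and nothing moves.
- env.sign_off(): hands the job in, once; it reports no verdict.
The state is a dict: "clock": time; "qpos": joint angles; "qvel": joint speeds; "effort": joint torques, N m; "tcp_pos": TCP position; "tool_rot": TCP orientation; "wrist_force": force on the tool from outside, world axes, zero at the start; "torque": the same for the moment, N m; "grip_width": finger opening in m.
Only numpy, scipy, OpenCV 4.12 (cv2) and the standard library are available. Lean on these libraries where they do the work, as an engineer would, in place of code of your own. Each camera call takes 0.05 s, during which the arm holds its last target.

### The job

The suction unit's two washed jars are drying in the tray. Put both back on the unit, the wide collection jar in the outer place and the slim overflow jar next to the pump housing: lift each over the retaining lip, turn it so that its hose port is on the side of the thicker locating peg, and lower it gently, without dropping it, until its foot sits flat on the deck over both pegs. Leave both jars free-standing, and leave the saline bottle, pump bottle and carton where they are.

Things in the scene. Friction and masses are not known exactly. Their poses are not given: they have to be found in the camera images.
- collection_jar_center (a point): Middle of the wide collection jar: loose, 182 mm tall, 0.3 to 0.6 kg, standing in the tray; this point is on its axis, 91 mm above its underside. Clear round body 94 mm across, white lid 100 mm across with its top 145 mm above the underside. The jar's z is up, its x points to its hose port.
- collection_jar_handle (a point): Centre of the collection jar's white bar handle, a bridge over the lid, on the jar's axis, 80 mm above the jar's middle. The bar is 14 mm thick (along the jar's x), 70 mm long (y) and 22 mm high, with 15 mm of free space down to the lid. A grey stub 15 mm wide, 12 mm high, stands on the lid at x = -28 mm.
- collection_jar_port (a point): Tip of the collection jar's hose port, a 12 mm tube that sticks out sideways from the lid's rim along the jar's +x, 72 mm from the axis, 137 mm above the underside.
- collection_jar: The collection jar's foot: a grey block 88 (x) x 60 (y) x 18 mm under the body; the origin is the centre of its underside. Two sockets go through it on the jar's x axis: 20 mm wide at x = +28 mm (below the hose port) and 12 mm wide at x = -28 mm.
- overflow_jar_center (a point): Middle of the slim overflow jar: loose, 162 mm tall, 0.15 to 0.3 kg, standing in the tray; this point is on its axis, 81 mm above its underside. Clear round body 64 mm across, white lid 70 mm across with its top 125 mm above the underside. The jar's z is up, its x points to its hose port.
- overflow_jar_handle (a point): Centre of the overflow jar's white bar handle, a bridge over the lid, on the jar's axis, 70 mm above the jar's middle. The bar is 14 mm thick (along the jar's x), 50 mm long (y) and 22 mm high, with 15 mm of free space down to the lid. A grey stub 15 mm wide, 12 mm high, stands on the lid at x = -19 mm.
- overflow_jar_port (a point): Tip of the overflow jar's hose port, a 12 mm tube that sticks out sideways from the lid's rim along the jar's +x, 57 mm from the axis, 117 mm above the underside.
- overflow_jar: The overflow jar's foot: a grey block 68 (x) x 40 (y) x 18 mm under the body; the origin is the centre of its underside. Two sockets go through it on the jar's x axis: 20 mm wide at x = +19 mm (below the hose port) and 12 mm wide at x = -19 mm.
- collection_bay (a point): The collection jar's place on the unit: midway between its two pegs, on the deck surface. x points from the thin to the thick peg, y to the pump housing, z up. Pegs: 18 mm thick at x = +28 mm, 10 mm at x = -28 mm, both 15.5 mm high, straight for 7 mm, then tapering to half their width. A seated jar has its axis here, its x along this x and its underside at this height.
- overflow_bay (a point): The overflow jar's place: midway between its two pegs, on the same deck, 110 mm farther along +y, 53 mm from the pump housing's side. Axes as in the other place. Pegs: 18 mm thick at x = +19 mm, 10 mm at x = -19 mm, heights and taper the same.
- suction_unit: The fixed white suction unit. Origin: at bench height below the middle of the jar deck, which is 132 (x) x 230 (y) mm and 30 mm above the bench. A retaining lip 6 mm thick and 22 mm high stands on the deck's -x, +x and -y edges; the pump housing closes its +y edge. The collection place is at y = -48 mm, the overflow place at y = +62 mm.
- pump_housing (a point): Centre of the top of the unit's pump housing, 169 mm above the bench, with gauge and knob on it; a round filter sticks out of its +x side, the side of the thicker pegs. The housing measures 172 (x) x 170 (y) mm; the gauge and knob stand up to 20 mm above its top and the carrying handle along its far (+y) edge 39 mm.
- drying_tray: Fixed steel tray in which both jars and the saline bottle stand, in any order: 260 (x) x 230 (y) mm, 26 mm high, walls and floor 4 mm thick. Origin: centre of its underside, on the bench.
- saline_bottle_center (a point): Middle of a clear saline bottle, 58 mm across and 145 mm tall, standing in the tray near the jars. A bystander.
- pump_bottle_center (a point): Middle (117 mm above the bench) of a white pump bottle of hand disinfectant, 0.45 kg, standing between tray and unit: body 66 mm across up to 130 mm, narrowing to a pump head 233 mm above the bench, with a spout reaching 40 mm along its own -x. A bystander.
- suture_carton_center (a point): Middle of a suture carton, 125 x 90 x 55 mm, lying on the bench beyond the work. A bystander.
Not all that is in view belongs to the job. What is shaped like the collection_jar but orange is not meant.

How it is judged:
By the outcome, as a careful person would: the job done as asked, in the order asked, and still so for the second after the job is handed in, with the robot touching nothing.
It also fails if it takes over 72 s, if anything falls off the work surface, if the arm or the gripper's body presses on something with over 40 N, if the wrist force passes 120 N, or if a joint passes its speed limit or range.

## Working session

There is one attempt and no reset: what is moved stays moved. The work goes in short steps, each a Python script; the robot and the scene stay as the last script left them, time stands still between calls to the robot, and variables do not carry over. Pictures are saved under pics/ and viewed, and the job is handed in when it is done.

```bash
mkdir -p pics; ls
python3 - <<'E'
from cell import env
import cv2
for n in ["scene","side","wrist"]:
    p=env.camera_params(n); print(n,p)
    cv2.imwrite(f"pics/{n}0.png",env.capture(n)[:,:,::-1])
s=env.sense();print(s,env.grip_depth)
E
```

```text
pics
scene {'fx': 463.2374897704344, 'fy': 463.2374897704344, 'cx': 322.64725334954557, 'cy': 242.85431970168034, 'rvec': array([ 1.59732298,  1.60793992, -0.86492476]), 'tvec': array([-0.02079763, -0.15751986,  1.48493709])}
side {'fx': 478.3758701696968, 'fy': 478.3758701696968, 'cx': 311.44461428979815, 'cy': 231.22825832290437, 'rvec': array([ 0.92887047, -2.52340869,  0.9961413 ]), 'tvec': array([0.43437978, 0.33114239, 0.89035451])}
wrist {'fx': 371.64829954431775, 'fy': 371.64829954431775, 'cx': 330.2515935381289, 'cy': 241.94700472086484, 'rvec': array([-1.67164277, -2.44515997, -0.35099731]), 'tvec': array([ 0.62419563, -0.03630609,  0.37853316])}
{'clock': 0.15, 'qpos': array([-9.40402591e-01,  3.85332786e-01,  6.95418093e-03, -3.62192846e-04,
       -1.19399717e+00, -2.58597650e-01]), 'qvel': array([ 3.93718347e-04, -3.53935619e-03,  2.81932910e-03,  4.34742376e-05,
       -3.67850161e-04, -2.84032328e-04]), 'effort': array([-7.10095424e-05, -3.92678189e+01,  1.88582540e+01,  4.18858632e+00,
       -3.39720085e-03, -6.55852460e-06]), 'tcp_pos': array([ 0.2269129 , -0.58188389,  0.23050548]), 'tool_rot': array([ 0.39930847, -0.5832866 ,  0.39871071,  0.58425958]), 'wrist_force': array([0.49298423, 0.59765836, 0.20991981]), 'torque': array([-0.03337112, -0.01130734, -0.03029176]), 'grip_width': 0.08573119762799059} 0.0187
```

View pics/scene0.png

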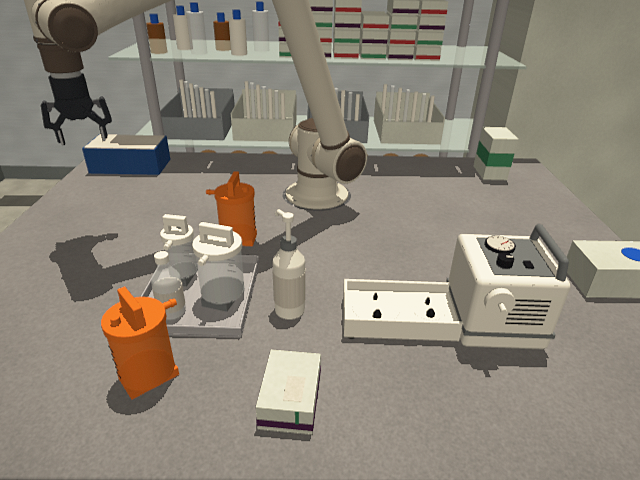

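View pics/side0.png

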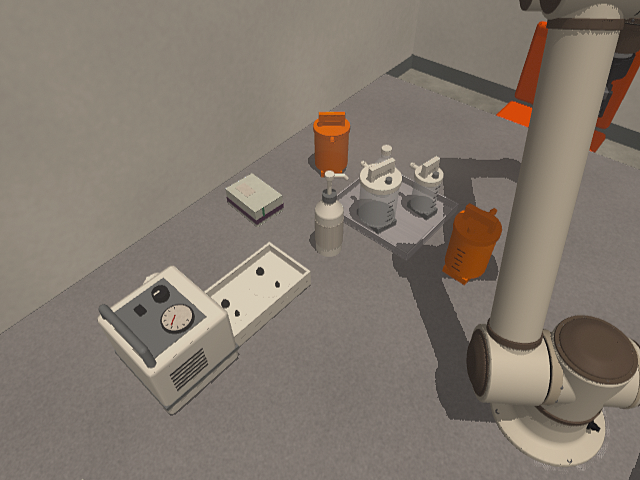

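View pics/wrist0.png

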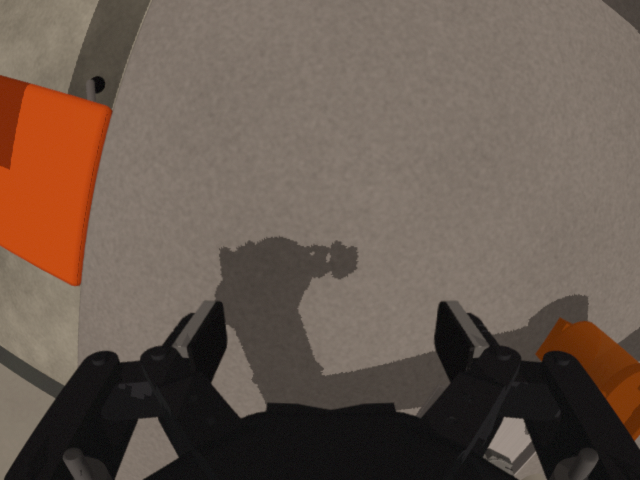

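The scene view shows the collection jar at about (218,260), the overflow jar at (177,240), the saline bottle at (168,285), the pump bottle at (290,280) and the unit deck at (402,305). There are also two orange decoys. I'll enlarge these areas.

```bash
cat > h.py <<'E'
import numpy as np, cv2
from scipy.spatial.transform import Rotation as R
def load(p):
    Rm=cv2.Rodrigues(np.array(p['rvec'],float))[0]; t=np.array(p['tvec'],float); return Rm,t
def ray(p,u,v,fish=False):
    Rm,t=load(p); a=(u-p['cx'])/p['fx']; b=(v-p['cy'])/p['fy']
    if fish:
        r=np.hypot(a,b); s=np.sin(r)/r if r>1e-9 else 1; d=np.array([a*s,b*s,np.cos(r)])
    else: d=np.array([a,b,1.])
    return -Rm.T@t, Rm.T@(d/np.linalg.norm(d))
def atz(p,u,v,z,fish=False):
    o,d=ray(p,u,v,fish); return o+d*(z-o[2])/d[2]
def tri(*rays):
    A=np.zeros((3,3));b=np.zeros(3)
    for o,d in rays:
        M=np.eye(3)-np.outer(d,d);A+=M;b+=M@o
    x=np.linalg.solve(A,b); return x,[np.linalg.norm((np.eye(3)-np.outer(d,d))@(x-o)) for o,d in rays]
def proj(p,X,fish=False):
    Rm,t=load(p); c=Rm@np.asarray(X,float)+t
    if fish:
        th=np.arctan2(np.hypot(c[0],c[1]),c[2]); k=th/max(np.hypot(c[0],c[1]),1e-12); return np.array([p['cx']+p['fx']*c[0]*k,p['cy']+p['fy']*c[1]*k])
    return np.array([p['cx']+p['fx']*c[0]/c[2],p['cy']+p['fy']*c[1]/c[2]])
E
python3 - <<'E'
import cv2
a=cv2.imread('pics/scene0.png');b=cv2.imread('pics/side0.png')
def c(im,x0,y0,x1,y1,k,n): cv2.imwrite(n,cv2.resize(im[y0:y1,x0:x1],None,fx=k,fy=k,interpolation=cv2.INTER_CUBIC))
c(a,130,200,320,340,4,'pics/c1.png')
c(a,330,220,570,360,3.3,'pics/c2.png')
c(b,310,130,460,260,4.6,'pics/c3.png')
c(b,180,220,330,330,5,'pics/c4.png')
E
```

```text
(no output)
```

View pics/c1.png

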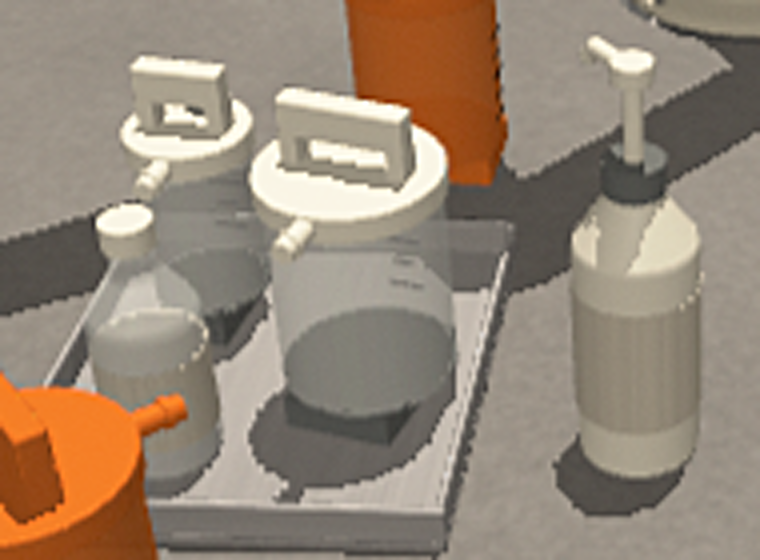

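View pics/c2.png

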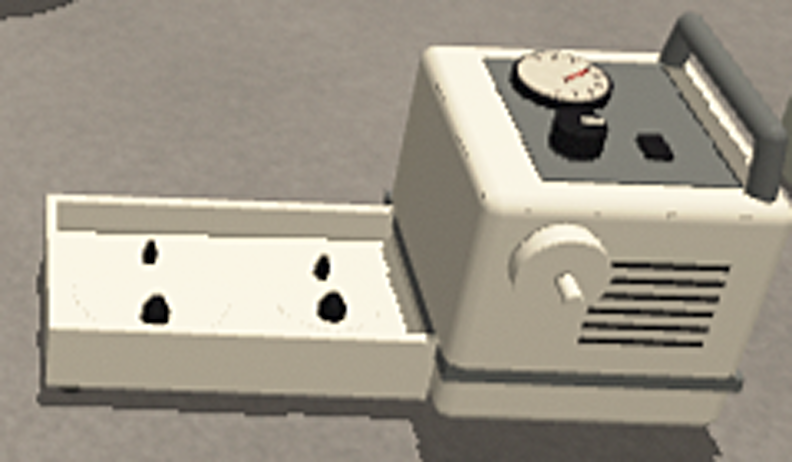

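View pics/c3.png

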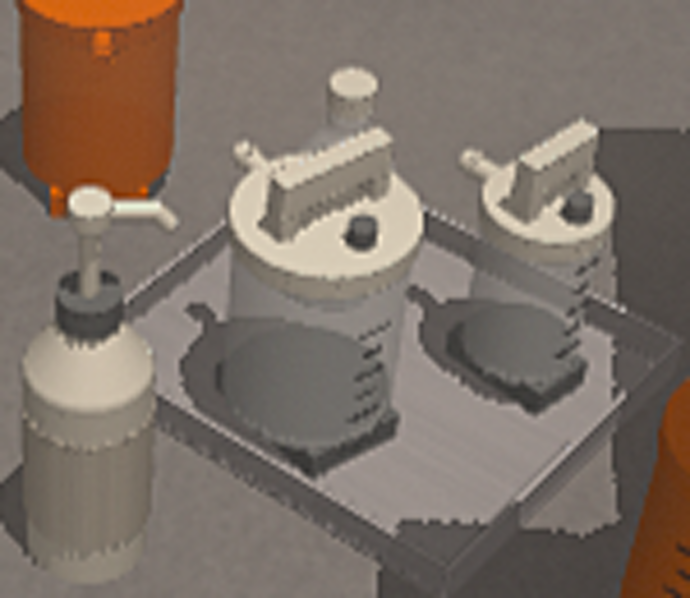

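View pics/c4.png

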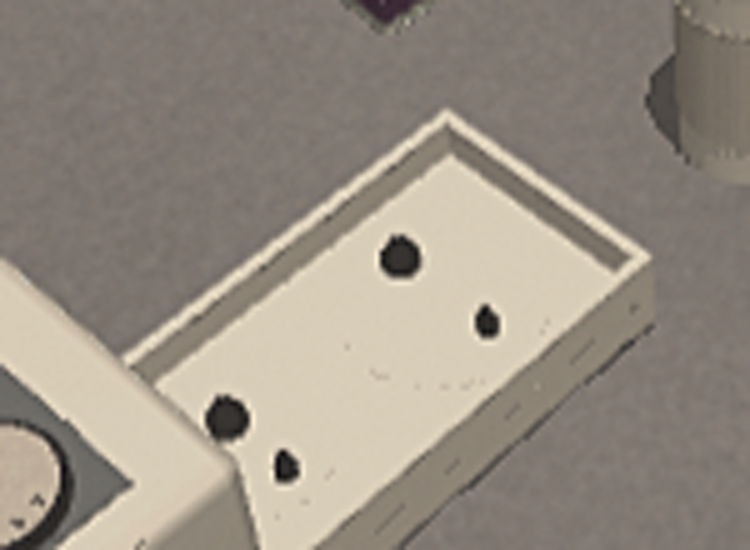

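```bash
cat > m1.py <<'E'
from cell import env
from h import *
S=env.camera_params('scene');D=env.camera_params('side')
s2=lambda x,y:(330+x/3.3,220+y/3.3); s1=lambda x,y:(130+x/4,200+y/4)
d4=lambda x,y:(180+x/5,220+y/5); d3=lambda x,y:(310+x/4.6,130+y/4.6)
P={}
for n,a,b in [('cthin',s2(150,253),d4(487,322)),('cthick',s2(156,310),d4(400,257)),('othin',s2(322,268),d4(286,467)),('othick',s2(332,308),d4(228,418)),
 ('chandle',s1(346,100),d3(330,158)),('cport',s1(287,243),d3(243,150)),('ohandle',s1(180,65),d3(560,143)),('oport',s1(148,183),d3(470,160)),('salcap',s1(126,215),d3(353,78)),('pumphead',s1(632,58),d3(90,197)),('spout',s1(595,45),d3(170,215))]:
    x,e=tri(ray(S,*a),ray(D,*b)); P[n]=x; print(n,x.round(4),np.round(e,4))
for a,b in [('cthin','cthick'),('othin','othick'),('chandle','cport'),('ohandle','oport')]:
    d=(P[b]-P[a])[:2]; print(a,np.hypot(*d),np.degrees(np.arctan2(d[1],d[0])))
E
python3 m1.py
```

```text
cthin [0.5623 0.129  0.0338] [0.0009 0.0009]
cthick [0.6181 0.1273 0.0335] [0.0006 0.0006]
othin [0.5749 0.2387 0.0336] [0.0009 0.0009]
othick [0.6129 0.2374 0.0327] [0.001 0.001]
chandle [ 0.5291 -0.2009  0.1849] [0.0002 0.0002]
cport [ 0.5958 -0.2215  0.1432] [0.0004 0.0004]
ohandle [ 0.4578 -0.3067  0.1646] [0.001 0.001]
oport [ 0.5107 -0.3155  0.1218] [0.0004 0.0004]
salcap [ 0.5823 -0.3026  0.1495] [0.001 0.001]
pumphead [ 0.566  -0.0545  0.2327] [0.0008 0.0008]
spout [ 0.536  -0.0752  0.2238] [0.0016 0.0016]
cthin 0.05581052134122607 -1.752982589937645
othin 0.03799027730047702 -1.9082494113295048
chandle 0.06978491123542689 -17.18347811688311
ohandle 0.05363555390471436 -9.428031538695604
```

Peg spacings come out at 55.8 and 38.0 mm against 56 and 38. The handle-to-port distances and the heights also agree with the given sizes. Next I'll measure the near decoy, check IK and hover over the collection jar for a wrist picture.

```bash
cat >> h.py <<'E'
def quat(yaw,flip=0):
    # tool x down, tool z along horizontal dir yaw(+pi*flip)
    a=yaw+np.pi*flip; z=np.array([np.cos(a),np.sin(a),0]); x=np.array([0,0,-1.]); y=np.cross(z,x)
    q=R.from_matrix(np.column_stack([x,y,z])).as_quat(); return np.array([q[3],q[0],q[1],q[2]])
E
python3 - <<'E'
from cell import env
from h import *
S=env.camera_params('scene')
print('decoy handle top',atz(S,236,173,.182), 'decoy2',atz(S,130,292,.182), 'pump foot',atz(S,290,315,0.0))
for n,p,y in [('c',(.529,-.2009),-17.2),('cb',(.5902,.128),-1.8),('o',(.4578,-.3067),-9.4),('ob',(.594,.238),-1.9)]:
  for f in (0,1):
    for z in (.17,.30,.42):
        q=env.solve_ik([p[0],p[1],z],quat(np.radians(y),f)); print(n,f,z,None if q is None else np.round(q,2))
p=env.camera_params('wrist'); Rm,t=load(p); print('cam',-Rm.T@t, Rm[2])
E
```

```text
decoy handle top [ 0.26252971 -0.20245424  0.182     ] decoy2 [ 0.74510399 -0.30073438  0.182     ] pump foot [ 0.58682962 -0.05235278  0.        ]
c 0 0.17 [-0.08  0.34 -0.23  0.   -1.01  2.92]
c 0 0.3 [-0.08  0.24 -0.02  0.   -1.3   2.92]
c 0 0.42 [-0.08  0.22  0.23  0.   -1.58  2.92]
c 1 0.17 [-0.08  0.34 -0.23  0.   -1.01 -0.22]
c 1 0.3 [-0.08  0.24 -0.02  0.   -1.3  -0.22]
c 1 0.42 [-0.08  0.22  0.23  0.   -1.58 -0.22]
cb 0 0.17 [ 0.48  0.4  -0.13  0.   -1.04  2.63]
cb 0 0.3 [ 0.48  0.31  0.07  0.   -1.33  2.63]
cb 0 0.42 [ 0.48  0.29  0.33  0.   -1.61  2.63]
cb 1 0.17 [ 0.48  0.4  -0.13  0.   -1.04 -0.51]
cb 1 0.3 [ 0.48  0.31  0.07  0.   -1.33 -0.51]
cb 1 0.42 [ 0.48  0.29  0.33  0.   -1.61 -0.51]
o 0 0.17 [-0.3   0.31 -0.26  0.   -0.99 -3.01]
o 0 0.3 [-0.3   0.22 -0.06  0.   -1.3  -3.01]
o 0 0.42 [-0.3   0.19  0.19  0.   -1.58 -3.01]
o 1 0.17 [-0.3   0.31 -0.26  0.   -0.99  0.13]
o 1 0.3 [-0.3   0.22 -0.06  0.   -1.3   0.13]
o 1 0.42 [-0.3   0.19  0.19  0.   -1.58  0.13]
ob 0 0.17 [ 0.63  0.46 -0.04  0.   -1.08  2.47]
ob 0 0.3 [ 0.63  0.38  0.16  0.   -1.36  2.47]
ob 0 0.42 [ 0.63  0.36  0.43  0.   -1.64  2.47]
ob 1 0.17 [ 0.63  0.46 -0.04  0.   -1.08 -0.67]
ob 1 0.3 [ 0.63  0.38  0.16  0.   -1.36 -0.67]
ob 1 0.42 [ 0.63  0.36  0.43  0.   -1.64 -0.67]
cam [ 0.16044593 -0.60798535  0.37282983] [ 0.26089425  0.1027804  -0.9598804 ]
```

Run:
```python
from cell import env
from h import *
import pickle
t0=env.sense()['clock']
env.move_ptp([.529,-.2009,.33],quat(np.radians(-17.2),1))
env.sleep(.15)
p=env.camera_params('wrist'); im=env.capture('wrist')
cv2.imwrite('pics/w1.png',im[:,:,::-1]); pickle.dump(p,open('w1.pkl','wb'))
s=env.sense(); print(s['clock']-t0,s['tcp_pos'],s['wrist_force'])
for X in [(.529,-.2009,.186),(.5958,-.2215,.141),(.4578,-.3067,.166),(.5107,-.3155,.121)]: print(proj(p,X,True))
```

```text
2.0083 [ 0.52872146 -0.20163422  0.32979399] [ 0.08279684 -0.25298124  0.3484915 ]
[330.01555141 228.34931867]
[254.37792759 216.8244075 ]
[375.07689419  77.09401096]
[312.13247856  91.64852433]
```

View pics/w1.png

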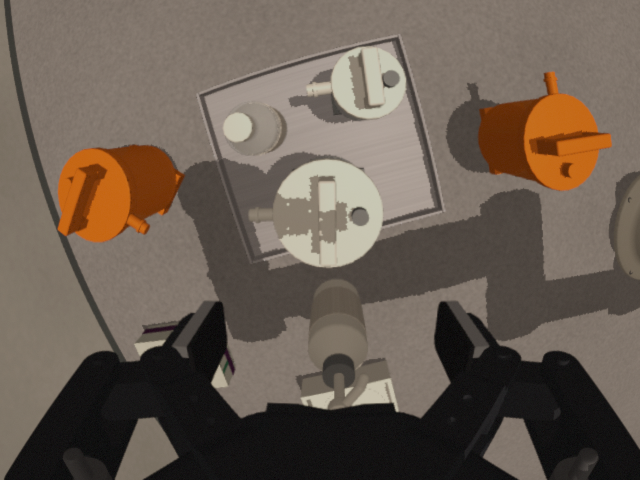

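Run:
```python
import cv2
a=cv2.imread('pics/w1.png')
cv2.imwrite('pics/w1a.png',cv2.resize(a[150:280,240:400],None,fx=4.5,fy=4.5,interpolation=cv2.INTER_CUBIC))
cv2.imwrite('pics/w1b.png',cv2.resize(a[30:135,290:420],None,fx=5.5,fy=5.5,interpolation=cv2.INTER_CUBIC))
```

```text
(no output)
```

View pics/w1a.png

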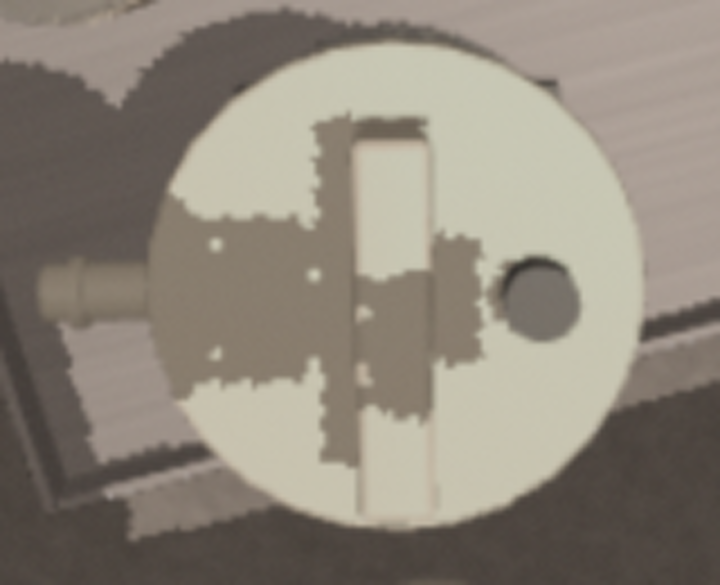

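View pics/w1b.png

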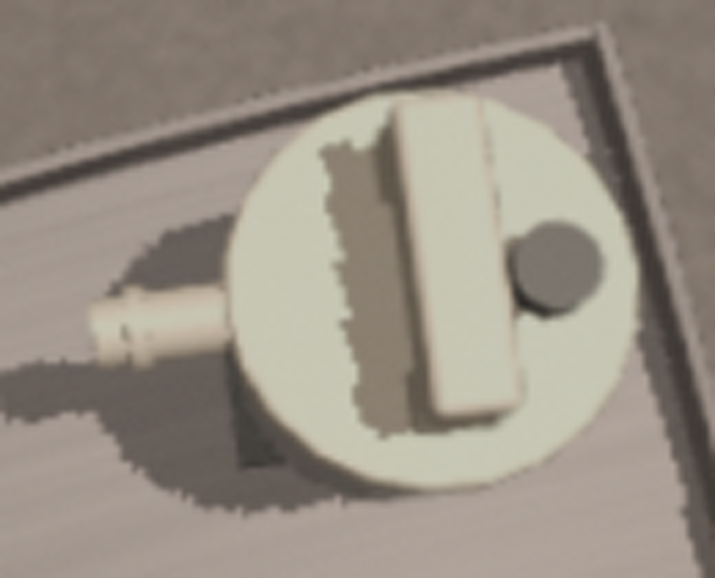

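Run:
```python
from h import *
import pickle
p=pickle.load(open('w1.pkl','rb'))
A=lambda x,y:(240+x/4.5,150+y/4.5); B=lambda x,y:(290+x/5.5,30+y/5.5)
def pr(n,uv,z): X=atz(p,*uv,z,True); print(n,X.round(4)); return X
def ang(a,b): d=(b-a)[:2]; return np.hypot(*d),np.degrees(np.arctan2(d[1],d[0]))
b=pr('cbar',A(395,329),.186); l=pr('clid',A(396.5,285),.149); t=pr('cport',A(40,290),.141); s=pr('cstub',A(540,298),.161)
print(ang(b,t),ang(s,b),ang(s,t))
c=[atz(p,*A(*q),.186,True) for q in [(355,140),(430,140),(437,518),(360,518)]]; print(ang(c[3],c[0]),ang(c[2],c[1]))
b=pr('obar',B(459,254),.166); l=pr('olid',B(434,290),.129); t=pr('oport',B(92,328),.121); s=pr('ostub',B(556,265),.141)
print(ang(b,t),ang(s,b),ang(s,t))
c=[atz(p,*B(*q),.166,True) for q in [(395,100),(482,97),(522,400),(438,418)]]; print(ang(c[3],c[0]),ang(c[2],c[1]))
```

```text
cbar [ 0.5294 -0.2055  0.186 ]
clid [ 0.5293 -0.2056  0.149 ]
cport [ 0.6    -0.2252  0.141 ]
cstub [ 0.5031 -0.1975  0.161 ]
(np.float64(0.07327783055746571), np.float64(-15.605629849632267)) (np.float64(0.027483092100705927), np.float64(-16.919744827388243)) (np.float64(0.10075566575688703), np.float64(-15.964051501521274))
(np.float64(0.06866697275663511), np.float64(-106.96330123723192)) (np.float64(0.06866933152785475), np.float64(-106.02216772935708))
obar [ 0.4589 -0.3078  0.166 ]
olid [ 0.4588 -0.3076  0.129 ]
oport [ 0.5149 -0.3189  0.121 ]
ostub [ 0.4402 -0.3051  0.141 ]
(np.float64(0.05713678777449156), np.float64(-11.22205556652864)) (np.float64(0.018795752956318093), np.float64(-8.245516266633409)) (np.float64(0.07591345747383231), np.float64(-10.485392025375296))
(np.float64(0.049342780588460325), np.float64(-99.92092746976294)) (np.float64(0.04715076963112501), np.float64(-100.10768513455051))
```

Overhead, both the lid centres and the bar centres give the collection jar at (0.529,-0.2055) with yaw about -16.4°, and the overflow jar at (0.459,-0.3077) with yaw about -10.2°. I'll grasp the collection jar, keeping the fingertips above the stub.

Run:
```python
from cell import env
from h import *
t0=env.sense()['clock']
q=quat(np.radians(-16.4),1)
env.move_linear([.5293,-.2055,.23],q,feed=.2)
env.move_linear([.5293,-.2055,.163],feed=.1)
s=env.sense(); print(s['tcp_pos'],s['wrist_force'],s['clock']-t0)
cv2.imwrite('pics/s2.png',env.capture('side')[130:280,280:480][:,:,::-1].repeat(3,0).repeat(3,1))
env.clamp(); env.sleep(.2)
s=env.sense(); print(s['tcp_pos'],s['wrist_force'],s['grip_width'],s['clock']-t0)
cv2.imwrite('pics/w2.png',env.capture('wrist')[:,:,::-1])
cv2.imwrite('pics/s2b.png',env.capture('side')[130:280,280:480][:,:,::-1].repeat(3,0).repeat(3,1))
```

```text
[ 0.52996908 -0.20564695  0.1638822 ] [0.26933504 0.89555419 0.07129764] 1.4667
[ 0.52972962 -0.20561559  0.16322494] [ 0.78702133 -0.48904143  1.18823197] 0.013053287353414725 2.3667000000000002
```

View pics/s2b.png

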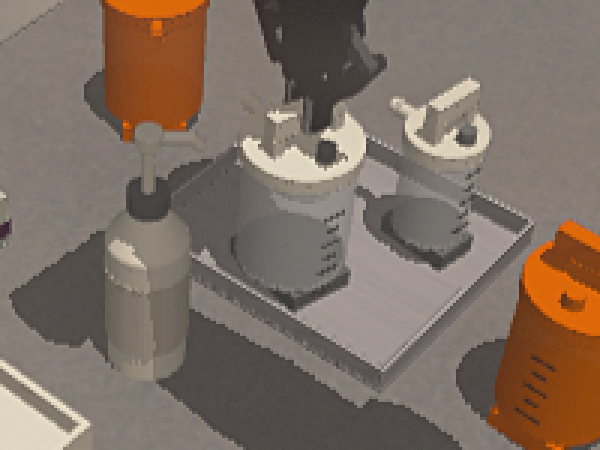

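View pics/w2.png

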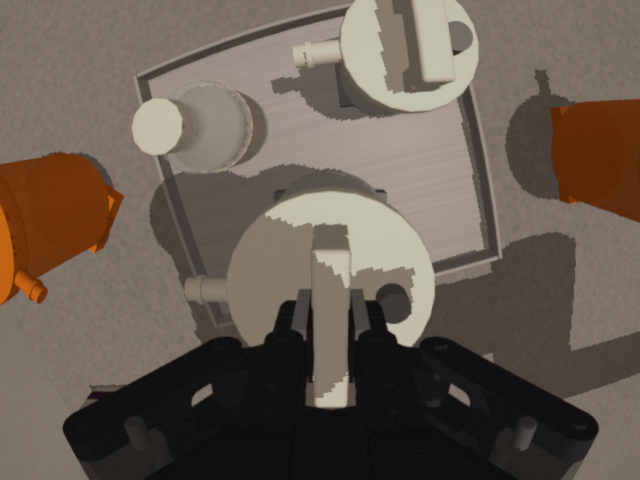

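The bar sits centred between the pads at about (330,330), clear of the stub at (395,303). I'll lift, carry it over the pump bottle and look at the pegs from above.

Run:
```python
from cell import env
from h import *
import pickle
t0=env.sense()['clock']
q=quat(np.radians(-1.8),1)
env.move_linear([.5293,-.2055,.20],feed=.1)
s=env.sense(); print(s['wrist_force'],s['torque'],s['grip_width'])
env.move_linear([.5293,-.2055,.43],feed=.25)
env.move_linear([.57,.26,.43],q,feed=.25)
env.sleep(.2)
s=env.sense(); print(s['clock']-t0,s['tcp_pos'],s['wrist_force'],s['torque'],s['grip_width'])
p=env.camera_params('wrist');im=env.capture('wrist')[:,:,::-1];cv2.imwrite('pics/w3.png',im);pickle.dump(p,open('w3.pkl','wb'))
Rm,t=load(p);print(-Rm.T@t)
for X in [(.5623,.129,.04),(.6181,.1273,.04)]: print(proj(p,X,True))
```

```text
[-0.13216279 -1.23285136 -5.58270958] [-0.00249817  0.09651455 -0.0194565 ] 0.012444326664429652
3.8000000000000007 [0.5700485  0.25928665 0.43029413] [-0.24297803  0.29791351 -4.60384222] [ 0.01425189 -0.05252729 -0.02725102] 0.012376387127301191
[0.56758131 0.18799264 0.57265528]
[332.79942838  95.27244498]
[293.18371999  95.81516603]
```

View pics/w3.png

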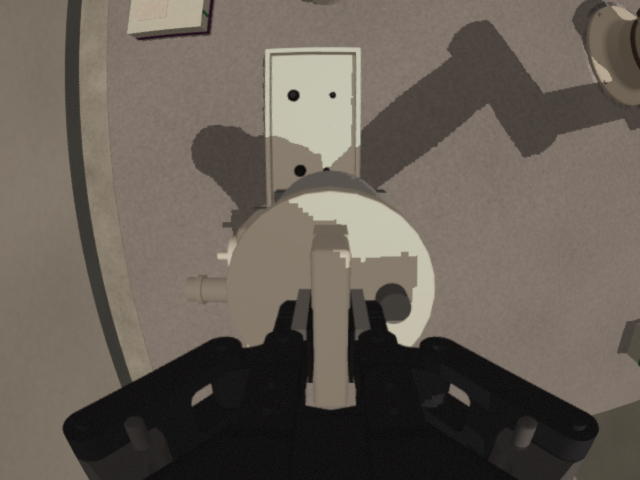

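Run:
```python
import cv2
a=cv2.imread('pics/w3.png')
cv2.imwrite('pics/w3a.png',cv2.resize(a[70:190,260:370],None,fx=5,fy=5,interpolation=cv2.INTER_CUBIC))
g=a[:,:,1]
import numpy as np
for n,(x0,y0,x1,y1) in {'cthick':(283,85,305,106),'cthin':(326,88,342,103),'othick':(290,161,310,180)}.items():
    r=g[y0:y1,x0:x1].astype(float); med=np.median(r); w=np.clip(med-30-r,0,None); yy,xx=np.mgrid[y0:y1,x0:x1]; print(n,(w*xx).sum()/w.sum(),(w*yy).sum()/w.sum(),med,(w>40).sum())
```

```text
cthick 293.1094416101754 95.10797400237612 194.0 115
cthin 332.2898322851153 94.68422431865828 196.0 33
othick 299.75152880592213 170.2721274541358 110.0 91
```

View pics/w3a.png

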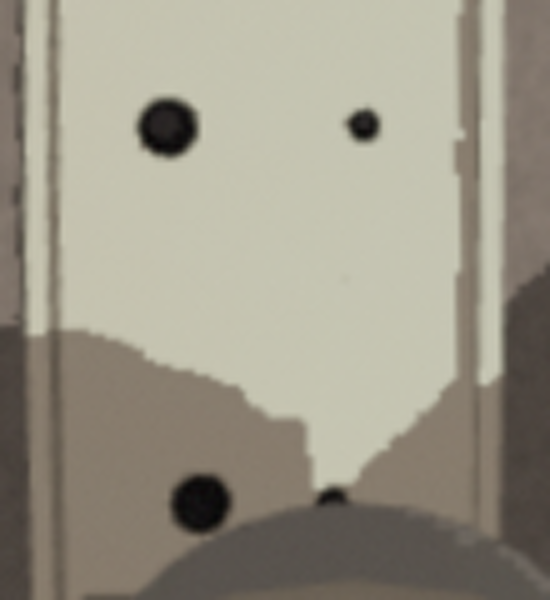

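Run:
```python
from h import *
import pickle
from scipy.optimize import least_squares
p=pickle.load(open('w3.pkl','rb'))
for z in (.034,.038):
    P=[atz(p,*u,z,True) for u in [(293.11,95.1),(332.29,94.68),(299.75,170.3)]]
    d=P[0]-P[1]; print(z,[x[:2].round(4) for x in P],'mid',((P[0]+P[1])/2).round(4),np.hypot(*d[:2]),np.degrees(np.arctan2(d[1],d[0])))
# lid outline: fit circle from edge pixels
im=cv2.imread('pics/w3.png')
cv2.imwrite('pics/w3b.png',cv2.resize(im[165:345,180:450],None,fx=2.9,fy=2.9,interpolation=cv2.INTER_CUBIC))
```

```text
0.034 [array([0.6187, 0.1256]), array([0.5629, 0.1274]), array([0.6136, 0.2356])] mid [0.5908 0.1265 0.034 ] 0.05583433682018987 -1.9359663453883291
0.038 [array([0.6184, 0.126 ]), array([0.563 , 0.1279]), array([0.6132, 0.2353])] mid [0.5907 0.127  0.038 ] 0.05541971664253395 -1.9359663453883291
```

View pics/w3b.png

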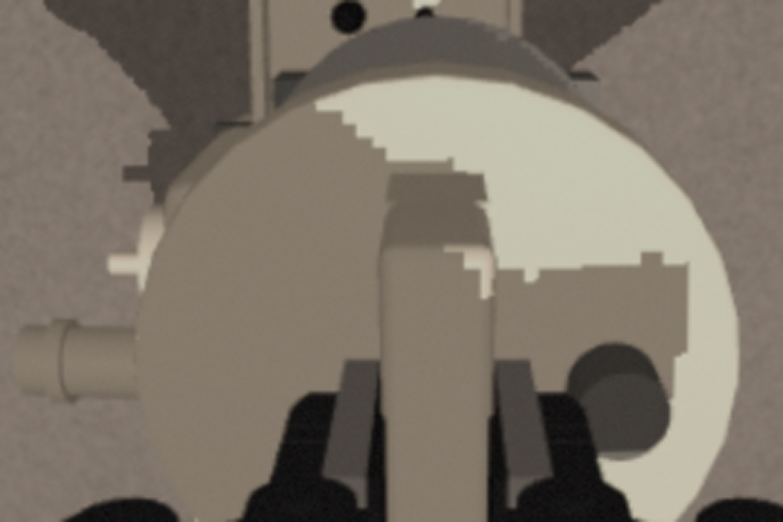

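Run:
```python
from h import *
import pickle
from scipy.optimize import least_squares
p=pickle.load(open('w3.pkl','rb'))
tcp=np.array([.57005,.25929,.43029])
px=[(738,345),(440,76),(625,128),(700,215),(320,98),(240,140),(165,225),(140,310),(715,440)]
uv=np.array([(180+x/2.9,165+y/2.9) for x,y in px])
for rad in (.05,):
  for fz in (0,1):
    def f(v):
        z=tcp[2]-.014+(v[2] if fz else 0)
        r=[np.hypot(*(atz(p,*u,z,True)-[v[0],v[1],0])[:2])-rad for u in uv]
        return np.array(r+([] if fz else [v[2]]))
    s=least_squares(f,[.57,.259,0]); print(s.x.round(4)-np.array([tcp[0],tcp[1],0]),(s.fun*1e3).round(1))
# stub & bar-end & port
pt=lambda x,y:(180+x/2.9,165+y/2.9)
print('stub',atz(p,*pt(620,410),tcp[2]-.159+.157,True)-tcp)
print('port',atz(p,*pt(15,360),tcp[2]-.159+.137,True)-tcp)
print('barend top corners',[(atz(p,*pt(*q),tcp[2]-.159+.182,True)-tcp).round(4) for q in [(381,250),(494,248)]])
```

```text
[0.00025 0.00181 0.     ] [-0.5 -0.1  1.   0.  -0.4 -0.2 -0.3 -1.4 -2.   0. ]
[-0.00025  0.00211 -0.0046 ] [ 0.3 -0.5  0.7  0.1 -0.5 -0.   0.5  0.  -0.6]
stub [-0.02775212  0.00092873 -0.002     ]
port [ 0.07369701 -0.00071682 -0.022     ]
barend top corners [array([ 0.0052, -0.0334,  0.023 ]), array([-0.008 , -0.0332,  0.023 ])]
```

Peg midpoint from the wrist is (0.5907,0.1268), against (0.5902,0.128) from the two fixed cameras. The jar hangs about 1.6 mm in +y from the TCP. I'll hover just above the bay and check with the fixed cameras.

Run:
```python
from cell import env
from h import *
import pickle
t0=env.sense()['clock']
q=quat(np.radians(-1.85),1)
env.move_linear([.5907,.1256,.40],q,feed=.25)
env.move_linear([.5907,.1256,.225],feed=.15)
env.sleep(.3)
s=env.sense(); print(s['clock'],s['clock']-t0,s['tcp_pos'],s['wrist_force'],s['torque'])
for n,(x0,y0,x1,y1) in {'scene':(320,180,480,350),'side':(200,140,360,330)}.items():
    im=env.capture(n)[:,:,::-1]; cv2.imwrite(f'pics/{n}4.png',im)
    k=600/max(y1-y0,1); c=cv2.resize(im[y0:y1,x0:x1],None,fx=3.5 if n=='scene' else 3.1,fy=3.5 if n=='scene' else 3.1,interpolation=cv2.INTER_CUBIC); cv2.imwrite(f'pics/{n}4c.png',c)
```

```text
10.8 2.325000000000001 [0.59082437 0.12562027 0.22544993] [ 0.73309422 -0.45296569 -5.20655876] [0.01610207 0.02247962 0.03583758]
```

View pics/scene4c.png

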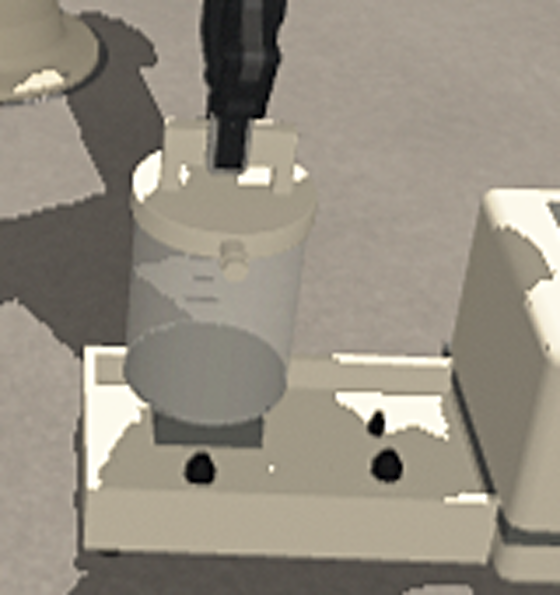

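View pics/side4c.png

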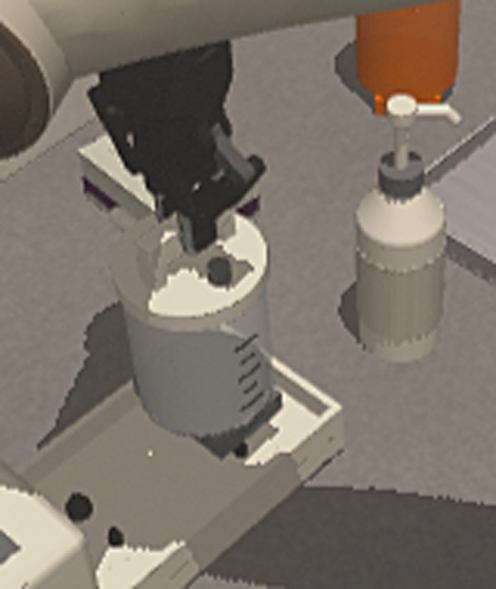

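Run:
```python
from cell import env
from h import *
S=env.camera_params('scene');D=env.camera_params('side')
A=lambda x,y:(320+x/3.5,180+y/3.5)
z=.0664
L=atz(S,*A(155,441),z);Rr=atz(S,*A(263,447),z); print('foot front corners',L,Rr,'mid',(L+Rr)/2,np.hypot(*(Rr-L)[:2]))
for n,u in [('cthick',A(201,469)),('othick',A(387,466))]: print(n,atz(S,*u,.036))
print('cthick init',atz(S,330+156/3.3,220+310/3.3,.036),'cthin',atz(S,330+150/3.3,220+253/3.3,.036))
yaw=np.radians(-1.85);c=np.array([.5907,.1272])
Q=np.array([[np.cos(yaw),-np.sin(yaw)],[np.sin(yaw),np.cos(yaw)]])
for n,p,(x0,y0,x1,y1) in [('scene',S,(350,270,410,330)),('side',D,(240,220,310,300))]:
    im=cv2.imread(f'pics/{n}4.png'); k=8
    o=cv2.resize(im[y0:y1,x0:x1],None,fx=k,fy=k,interpolation=cv2.INTER_CUBIC)
    for zz in (z,z+.018):
        pts=[proj(p,[*(c+Q@np.array(a)),zz]) for a in [(.044,.03),(.044,-.03),(-.044,-.03),(-.044,.03)]]
        pts=np.array([((u-x0+.5)*k,(v-y0+.5)*k) for u,v in pts]).astype(int)
        cv2.polylines(o,[pts],True,(0,0,255) if zz==z else (255,0,0),1)
    cv2.imwrite(f'pics/{n}4o.png',o)
```

```text
foot front corners [0.63341141 0.0976875  0.0664    ] [0.63733214 0.15827248 0.0664    ] mid [0.63537177 0.12797999 0.0664    ] 0.06071171231430276
cthick [0.62153374 0.12758758 0.036     ]
othick [0.61664102 0.23708776 0.036     ]
cthick init [0.62135369 0.12728915 0.036     ] cthin [0.56558365 0.12932004 0.036     ]
```

View pics/scene4o.png

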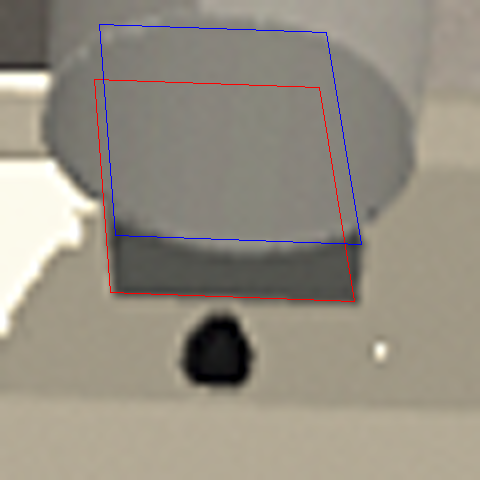

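View pics/side4o.png

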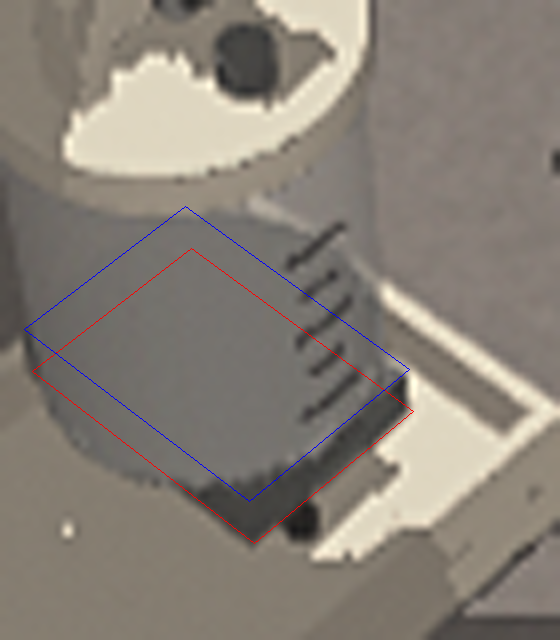

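```bash
cat > ov.py <<'E'
from cell import env
from h import *
import sys
S=env.camera_params('scene');D=env.camera_params('side')
def pegs(c,yaw,half):
    e=np.array([np.cos(yaw),np.sin(yaw)]); out=[]
    for s,r in ((1,.009),(-1,.005)):
        m=c+s*half*e
        for z,rr in ((.030,r),(.037,r),(.0455,r/2)):
            t=np.linspace(0,2*np.pi,40); out.append([[m[0]+rr*np.cos(a),m[1]+rr*np.sin(a),z] for a in t])
    return out
def ov(src,p,box,polys,k,dst,fish=False):
    im=cv2.imread(src);x0,y0,x1,y1=box
    o=cv2.resize(im[y0:y1,x0:x1],None,fx=k,fy=k,interpolation=cv2.INTER_CUBIC)
    for q in polys:
        pts=np.array([proj(p,X,fish) for X in q]); pts=((pts-[x0,y0]+.5)*k-.5)
        cv2.polylines(o,[np.round(pts*16).astype(np.int32)],True,(0,0,255),1,cv2.LINE_AA,4)
    cv2.imwrite(dst,o)
if __name__=='__main__':
    y=np.radians(-1.85);c=np.array([.5907,.1272]);co=c+.110*np.array([-np.sin(y),np.cos(y)])
    P=pegs(c,y,.028)+pegs(co,y,.019)
    ov('pics/scene0.png',S,(360,285,440,325),P,9,'pics/p1.png')
    ov('pics/side0.png',D,(220,262,285,320),P,10,'pics/p2.png')
E
python3 ov.py
```

```text
(no output)
```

View pics/p1.png

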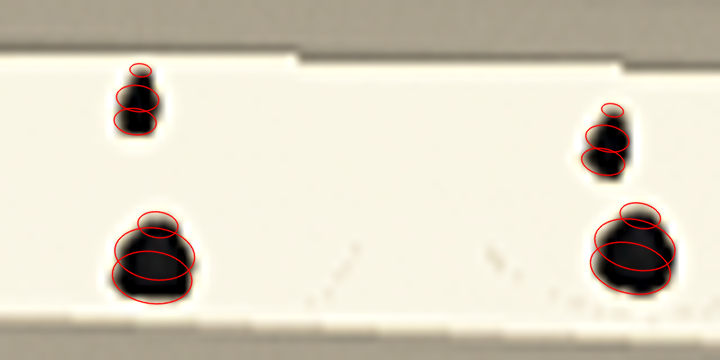

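View pics/p2.png

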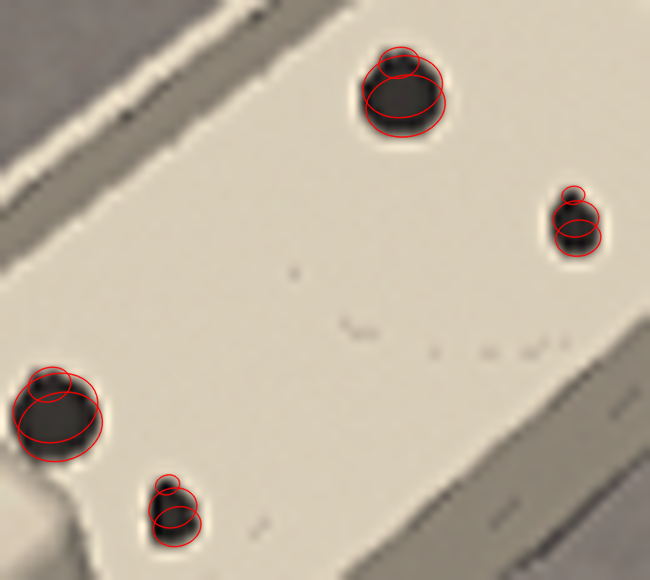

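The foot model fits both fixed views to about 0.5 mm, and so do the pegs. I'll lower it with force checks.

```bash
cat > lower.py <<'E'
from cell import env
import numpy as np
def lower(x,y,z0,z1,step=.002,lim=6.0,feed=.04):
    f0=env.sense()['wrist_force'].copy(); z=z0
    while z>z1+1e-6:
        z=max(z-step,z1); env.move_linear([x,y,z],feed=feed)
        s=env.sense(); d=s['wrist_force']-f0
        print(round(z,4),s['tcp_pos'].round(4),d.round(2),s['torque'].round(2))
        if d[2]>lim or np.hypot(d[0],d[1])>lim: print('stop'); break
    return z
E
python3 - <<'E'
from cell import env
from lower import lower
env.move_linear([.5907,.1253,.207],feed=.08)
env.sleep(.1)
lower(.5907,.1253,.207,.1895)
print(env.sense()['clock'])
E
```

```text
0.205 [0.5907 0.1253 0.2051] [-1.31 -0.16  0.9 ] [-0.03  0.05 -0.04]
0.203 [0.5906 0.1253 0.2028] [-0.89 -0.01  0.37] [0.05 0.   0.01]
0.201 [0.5906 0.1252 0.2008] [-0.94 -0.3   0.74] [ 0.02  0.03 -0.05]
0.199 [0.5906 0.1253 0.1988] [-1.   -0.48  0.77] [0.02 0.06 0.06]
0.197 [0.5906 0.1253 0.1968] [-0.13 -0.49  1.23] [ 0.02  0.05 -0.03]
0.195 [0.5906 0.1252 0.1948] [-0.41  0.16  1.48] [ 0.    0.01 -0.02]
0.193 [0.5906 0.1252 0.1928] [-1.05 -0.88 -0.12] [-0.04 -0.    0.01]
0.191 [0.5906 0.1253 0.1908] [-1.09 -0.16  0.93] [-0.09 -0.03 -0.07]
0.1895 [0.5907 0.1253 0.1894] [-0.92 -0.32  1.07] [-0.06 -0.01 -0.01]
13.625
```

Run:
```python
from cell import env
from h import *
from lower import lower
lower(.5907,.1253,.1895,.1868,step=.0004,lim=4,feed=.02)
print(env.sense()['clock'])
for n,b,k in (('scene',(340,200,440,330),4.5),('side',(220,190,340,310),4.5)):
    im=env.capture(n)[:,:,::-1]; cv2.imwrite(f'pics/{n}5.png',im); x0,y0,x1,y1=b
    cv2.imwrite(f'pics/{n}5c.png',cv2.resize(im[y0:y1,x0:x1],None,fx=k,fy=k,interpolation=cv2.INTER_CUBIC))
```

```text
0.1891 [0.5908 0.1253 0.1892] [ 0.06 -0.16 -0.25] [-0.02 -0.03 -0.01]
0.1887 [0.591  0.1253 0.1892] [0.26 0.13 2.46] [-0.05  0.11  0.03]
0.1883 [0.591  0.1253 0.1892] [ 0.32 -0.67  5.03] [-0.14  0.34  0.01]
stop
14.375
```

View pics/scene5c.png

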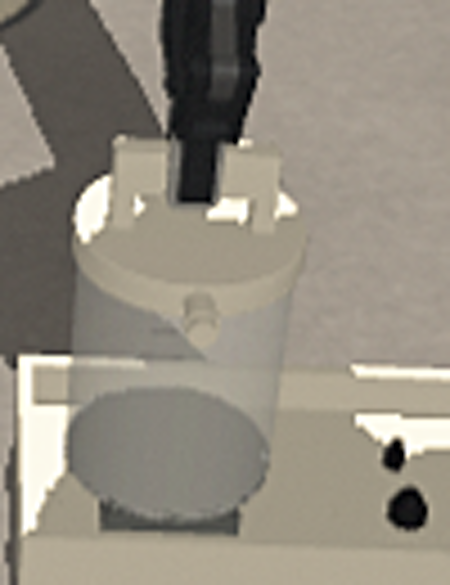

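View pics/side5c.png

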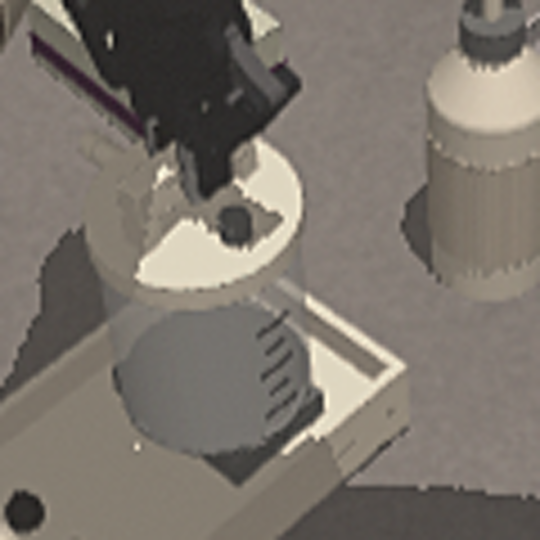

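It made contact at TCP z 0.1892, exactly the seated height, with no peg resistance. I'll release it and fetch the overflow jar.

Run:
```python
from cell import env
from h import *
import pickle
env.move_linear([.5907,.1253,.1891],feed=.02)
env.open(); s=env.sense(); print(s['wrist_force'],s['grip_width'])
env.move_linear([.5907,.1253,.30],feed=.15)
p=env.camera_params('wrist');cv2.imwrite('pics/w6.png',env.capture('wrist')[:,:,::-1]);pickle.dump(p,open('w6.pkl','wb'))
q=quat(np.radians(-10.2),1)
env.move_linear([.459,-.3077,.30],q,feed=.3)
env.move_linear([.459,-.3077,.24],feed=.15); env.sleep(.15)
s=env.sense(); print(s['tcp_pos'],s['clock'])
p=env.camera_params('wrist');cv2.imwrite('pics/w7.png',env.capture('wrist')[:,:,::-1]);pickle.dump(p,open('w7.pkl','wb'))
```

```text
[0.65867333 0.9197973  0.03307372] 0.08538080754035768
[ 0.45984047 -0.30787372  0.24147256] 18.725
```

View pics/w6.png

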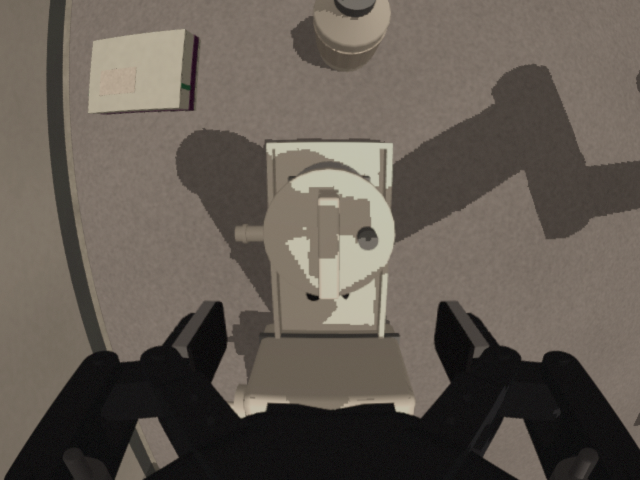

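View pics/w7.png

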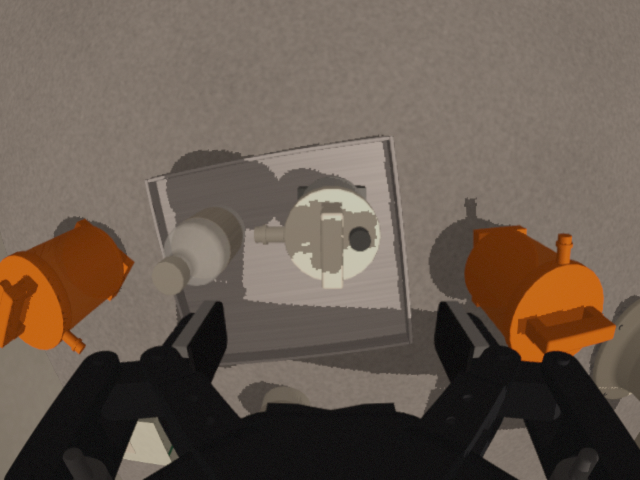

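Run:
```python
from h import *
from ov import ov
import pickle
p=pickle.load(open('w7.pkl','rb'))
c=np.array([.4590,-.3077]);y=np.radians(-10.2);Q=np.array([[np.cos(y),-np.sin(y)],[np.sin(y),np.cos(y)]])
t=np.linspace(0,2*np.pi,60)
circ=lambda r,z,o=(0,0):[[*(c+Q@(np.array(o)+r*np.array([np.cos(a),np.sin(a)]))),z] for a in t]
rect=lambda hx,hy,z:[[*(c+Q@np.array(a)),z] for a in [(hx,hy),(hx,-hy),(-hx,-hy),(-hx,hy)]]
P=[circ(.035,.129),rect(.007,.025,.166),circ(.0075,.141,(-.019,0)),[[*(c+Q@np.array((.057,s))),.121] for s in (-.006,.006)]]
ov('pics/w7.png',p,(240,170,400,300),P,4.5,'pics/w7o.png',True)
```

```text
(no output)
```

View pics/w7o.png

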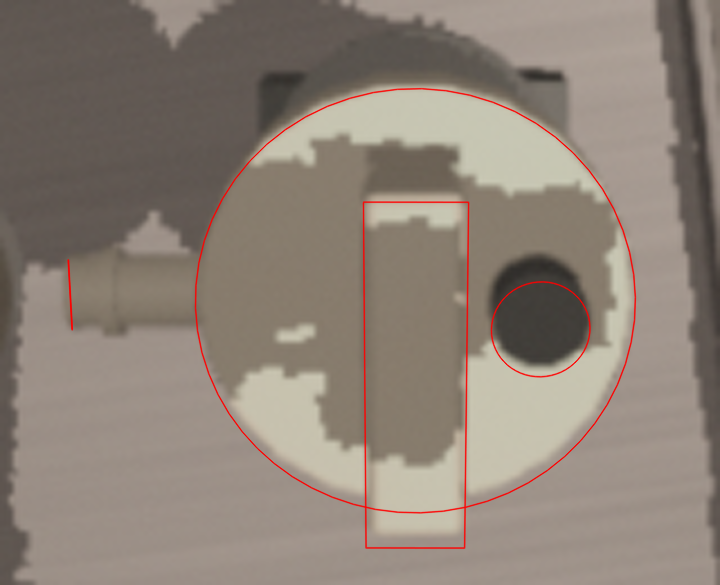

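Run:
```python
from cell import env
from h import *
import pickle
env.move_linear([.459,-.3082,.1437],feed=.1); env.sleep(.2)
s=env.sense(); print(s['tcp_pos'],s['wrist_force'])
env.clamp(); env.sleep(.2)
s=env.sense(); print(s['tcp_pos'],s['wrist_force'],s['grip_width'],s['clock'])
cv2.imwrite('pics/w8.png',env.capture('wrist')[:,:,::-1])
env.move_linear([.459,-.3082,.17],feed=.1)
s=env.sense(); print(s['tcp_pos'],s['wrist_force'],s['grip_width'],s['clock'])
```

```text
[ 0.45930724 -0.30830444  0.14433529] [-0.15963502  0.40787234 -0.25952787]
[ 0.45926055 -0.30829772  0.14386388] [0.86441917 0.26795066 0.7245842 ] 0.012853262616811023 20.9417
[ 0.45852241 -0.30783073  0.16948658] [ 0.01035947  0.58075085 -1.95466746] 0.012747863053868104 21.4083
```

View pics/w8.png

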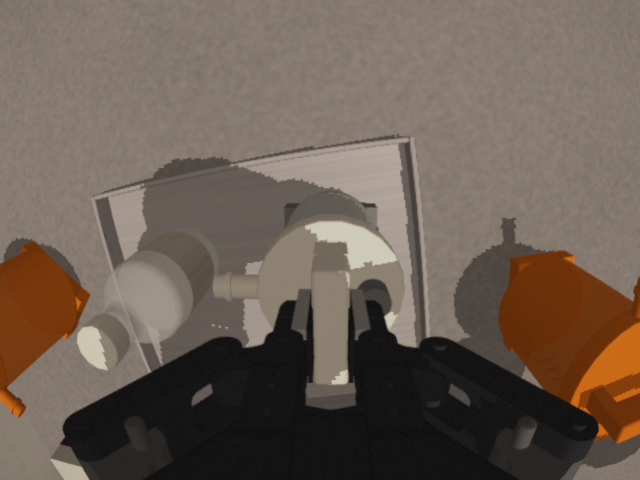

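Run:
```python
from cell import env
from h import *
q=quat(np.radians(-1.85),1)
env.move_linear([.459,-.3082,.42],feed=.25)
env.move_linear([.5943,.2362,.42],q,feed=.25)
env.move_linear([.5943,.2362,.215],feed=.12)
env.sleep(.3)
s=env.sense(); print(s['clock'],s['tcp_pos'],s['wrist_force'],s['torque'],s['grip_width'])
for n in ('scene','side'): cv2.imwrite(f'pics/{n}9.png',env.capture(n)[:,:,::-1])
from ov import *
z=s['tcp_pos'][2]-.1398
y=np.radians(-1.85);c=np.array([.5943,.2371]);Q=np.array([[np.cos(y),-np.sin(y)],[np.sin(y),np.cos(y)]])
P=[[[*(c+Q@np.array(a)),zz] for a in [(.034,.02),(.034,-.02),(-.034,-.02),(-.034,.02)]] for zz in (z,z+.018)]
t=np.linspace(0,2*np.pi,60); P.append([[c[0]+.035*np.cos(a),c[1]+.035*np.sin(a),z+.125] for a in t])
P+=pegs(c,y,.019)
ov('pics/scene9.png',S,(390,200,470,330),P,4.6,'pics/scene9o.png')
ov('pics/side9.png',D,(180,190,290,330),P,4.2,'pics/side9o.png')
```

```text
27.1083 [0.59436305 0.23624106 0.21522184] [ 0.23977876  0.92097038 -2.97347935] [-0.02242803  0.04180305  0.02822393] 0.012815430308157882
```

View pics/scene9o.png

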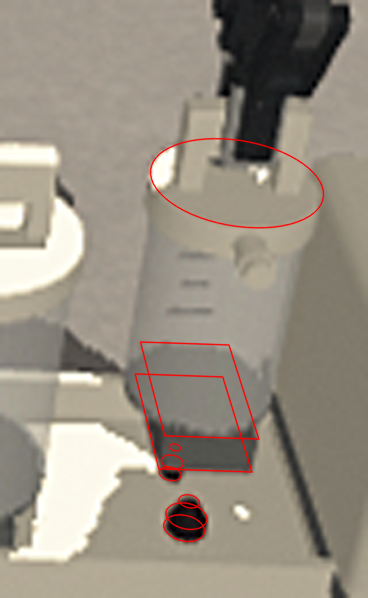

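View pics/side9o.png

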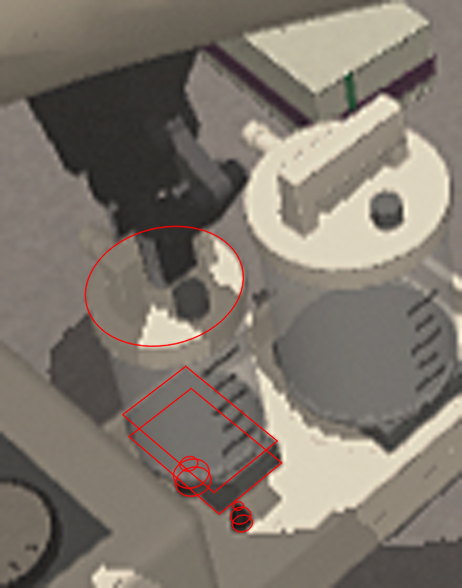

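Run:
```python
from ov import *
y=np.radians(-1.85);c=np.array([.5943,.2371]);Q=np.array([[np.cos(y),-np.sin(y)],[np.sin(y),np.cos(y)]]);z=.0754
P=[[[*(c+Q@np.array(a)),zz] for a in [(.034,.02),(.034,-.02),(-.034,-.02),(-.034,.02)]] for zz in (z,z+.018)]
P+=pegs(c,y,.019)
ov('pics/scene9.png',S,(410,270,460,325),P,11,'pics/scene9p.png')
ov('pics/side9.png',D,(200,270,260,322),P,11,'pics/side9p.png')
```

```text
(no output)
```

View pics/scene9p.png

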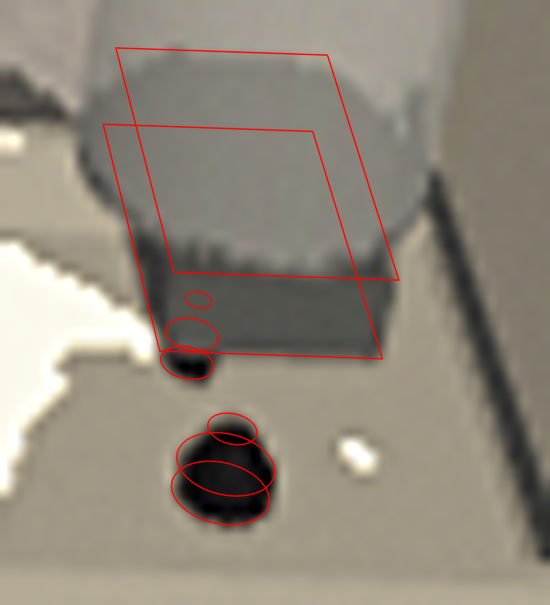

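View pics/side9p.png

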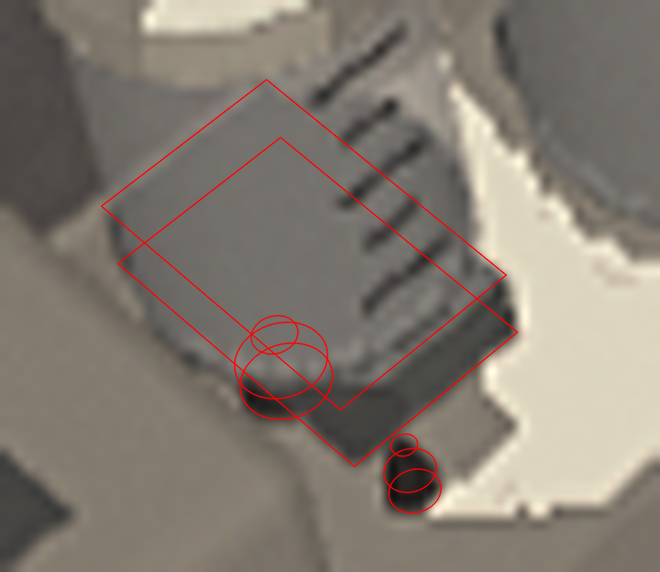

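Both views put the overflow pegs about 0.8 mm farther in +x than modelled, and the jar fits the model. I'll shift by +0.7/+0.3 mm and lower.

Run:
```python
from cell import env
from h import *
from lower import lower
x,y=.5950,.2365
env.move_linear([x,y,.189],feed=.08); env.sleep(.15)
f=env.sense()['wrist_force']; print(f)
z=lower(x,y,.189,.1705,lim=5)
if z<.1706: z=lower(x,y,z,.1680,step=.0004,lim=3.5,feed=.02)
print(env.sense()['clock'])
for n,b,k in (('scene',(340,190,480,330),4.2),('side',(180,180,340,310),4.2)):
    im=env.capture(n)[:,:,::-1]; cv2.imwrite(f'pics/{n}10.png',im); x0,y0,x1,y1=b
    cv2.imwrite(f'pics/{n}10c.png',cv2.resize(im[y0:y1,x0:x1],None,fx=k,fy=k,interpolation=cv2.INTER_CUBIC))
```

```text
[-0.33416288 -0.19460792 -2.15462839]
0.187 [0.595  0.2365 0.1871] [ 0.59 -0.6  -1.38] [-0.    0.02 -0.01]
0.185 [0.5949 0.2364 0.1848] [0.72 0.55 0.12] [-0.01 -0.02  0.01]
0.183 [0.5949 0.2364 0.1828] [ 1.05  0.29 -0.41] [-0.08  0.03 -0.03]
0.181 [0.5949 0.2365 0.1808] [ 0.63 -0.09  0.49] [0.02 0.04 0.01]
0.179 [0.5949 0.2365 0.1788] [-0.78  0.31  0.48] [0.   0.01 0.  ]
0.177 [0.5949 0.2365 0.1768] [-0.23 -0.42  0.02] [-0.02 -0.01  0.02]
0.175 [0.5949 0.2364 0.1748] [ 0.05  0.59 -1.5 ] [-0.03  0.02  0.02]
0.173 [0.5949 0.2364 0.1728] [-0.22  0.47 -0.1 ] [0.01 0.02 0.01]
0.171 [0.5949 0.2364 0.1708] [-0.47  0.94 -0.62] [0.   0.02 0.01]
0.1705 [0.595  0.2365 0.1705] [0.42 0.06 0.44] [ 0.    0.01 -0.02]
0.1701 [0.595  0.2365 0.1701] [ 0.63 -0.01 -0.75] [0.01 0.01 0.04]
0.1697 [0.5951 0.2365 0.1699] [0.79 0.24 0.08] [-0.01  0.07 -0.01]
0.1693 [0.5951 0.2366 0.1699] [-1.78  0.31  3.44] [-0.06  0.33  0.03]
0.1689 [0.5952 0.2366 0.1699] [-2.06  0.5   7.3 ] [-0.13  0.76 -0.  ]
stop
31.3333
```

View pics/scene10c.png

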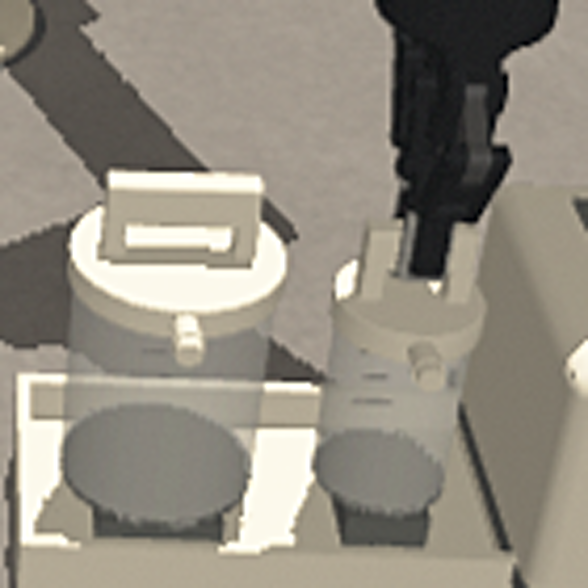

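View pics/side10c.png

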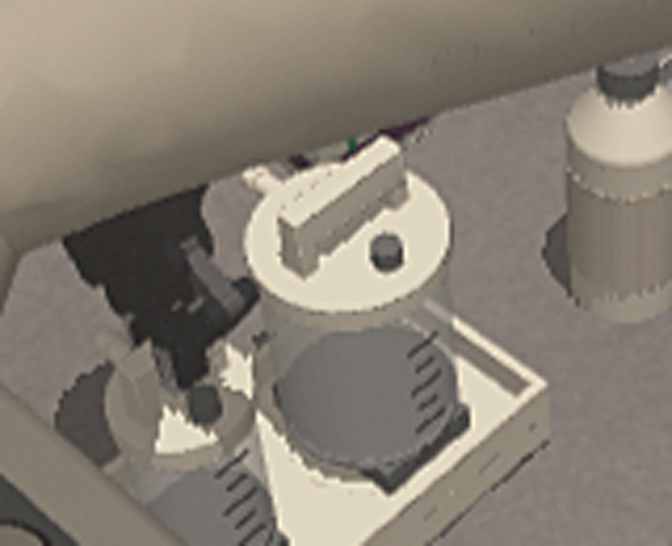

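It seated at TCP z 0.1699, against 0.1698 expected. I'll release, retract and check.

Run:
```python
from cell import env
from h import *
env.move_linear([.5951,.2366,.1698],feed=.02)
env.open(); print(env.sense()['wrist_force'])
env.move_linear([.5951,.2366,.30],feed=.12)
env.move_linear([.50,.32,.36],feed=.25)
env.sleep(.3)
s=env.sense();print(s['clock'],s['tcp_pos'],s['wrist_force'])
from ov import *
for n in ('scene','side','wrist'): cv2.imwrite(f'pics/{n}11.png',env.capture(n)[:,:,::-1])
y=np.radians(-1.85);Q=np.array([[np.cos(y),-np.sin(y)],[np.sin(y),np.cos(y)]]);P=[]
t=np.linspace(0,2*np.pi,60)
for c,r,hx,hy,H,b in ((np.array([.5907,.1272]),.05,.044,.03,.145,.035),(np.array([.5950,.2374]),.035,.034,.02,.125,.025)):
    R_=lambda hx,hy,z:[[*(c+Q@np.array(a)),z] for a in [(hx,hy),(hx,-hy),(-hx,-hy),(-hx,hy)]]
    P+=[R_(hx,hy,.03),R_(.007,b,.03+H+.037),[[c[0]+r*np.cos(a),c[1]+r*np.sin(a),.03+H] for a in t]]
ov('pics/scene11.png',S,(340,190,480,330),P,4.2,'pics/scene11o.png')
ov('pics/side11.png',D,(180,180,340,310),P,4.2,'pics/side11o.png')
```

```text
[ 0.38046289 -0.04959084 -0.29358613]
34.625 [0.50056798 0.31922695 0.35917015] [ 0.69977309 -0.29214135 -0.1384467 ]
```

View pics/scene11o.png

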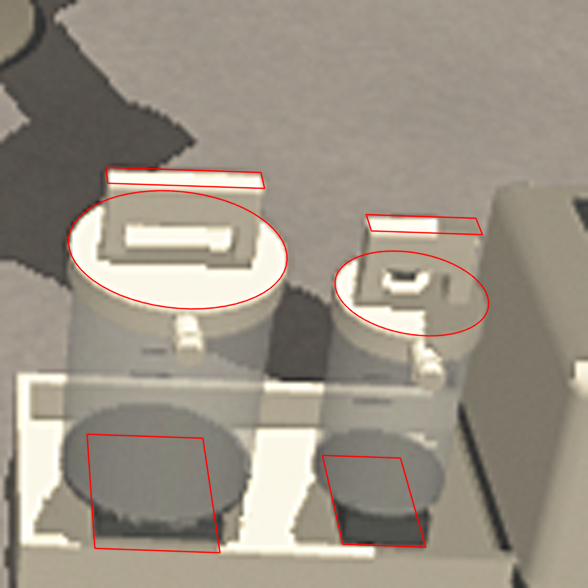

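View pics/side11o.png

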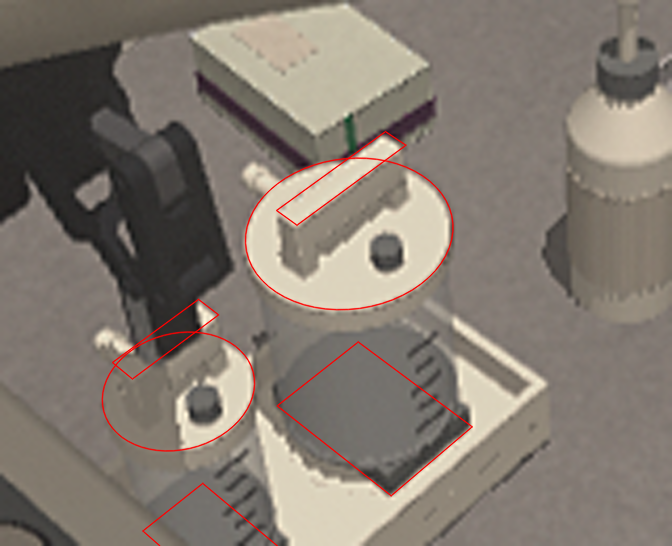

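View pics/scene11.png

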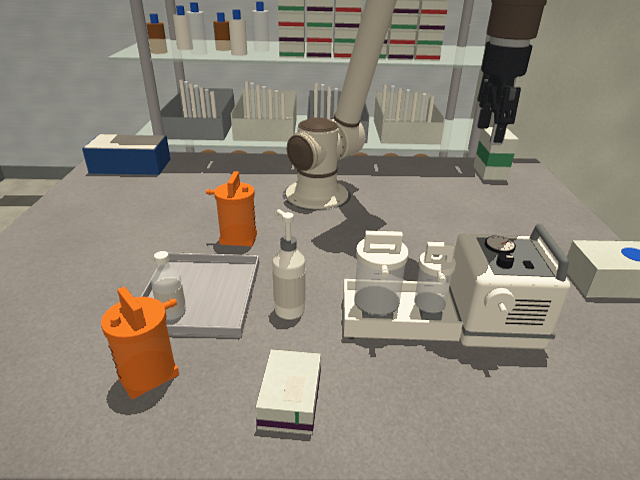

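Both jars match the seated model in both views: feet on the deck, upright, ports toward the thick pegs. The bystanders are where they were and the gripper is clear, so I'm handing in.

Run:
```python
from cell import env
env.sign_off(); print(env.sense()['clock'])
```

```text
the job is handed in; nothing more can be done
the job is handed in; nothing more can be done
```

Both jars are back on the unit and the job is handed in, after about 35 s of the 72 s allowed. The collection jar went into the outer place first, then the overflow jar next to the pump housing.

- **Lowering:** each jar went down over its pegs in small steps with force checks. I saw no peg resistance, and each met the deck within 0.1 mm of its expected seated height. The contact force at that moment was about 5 N for the collection jar and 7 N for the overflow jar. I then released each one and retracted the gripper.
- **Final check:** the scene and side pictures show both jars upright and standing free, with their ports on the thick-peg side. They match the seated outline to about 1 mm. In the side view the pump housing hides the overflow jar's foot, so that foot was checked in the scene view only.
- **Bystanders:** the saline bottle, pump bottle and carton look unmoved by eye in the last scene picture. I did not measure them.
- **Disagreements:** my first two-camera estimate of the collection jar's centre was about 4 mm off the wrist-camera value; I used the wrist value. The overflow pegs lay about 0.8 mm from where I had modelled them, and I corrected for that before lowering.

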